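# Bring the green filter of a bench photometer into the light path

## Robot

A 6-joint arm with a two-finger parallel gripper is mounted at the origin on the work surface. World frame = base frame: x ahead of the robot, y to its left, z up, the work surface at z = 0. Lengths are in m, angles in rad, forces in N, time in s.
With the tool pointing down it reaches from about 0.325 to 0.925 m from the base axis. Payload 3.1 kg.
Tool frame: the origin (TCP) lies on the centre line of the jaws, within the pads' length; the fingertips stand 8 mm ahead of it and the grasp point (between the pads) lies 11 mm behind it; z points along the fingers, x is the direction in which the jaws open and shut, and the axes are right-handed (so a half turn about z gives the same grasp; the last joint's range is limited). The gripper opens to 85 mm and grips with 20 to 120 N. Pads are 22 mm wide; open, the fingers measure 114 mm over their backs; the gripper's body (76 mm by 85 mm) begins 54 mm behind the grasp point. The pads swing forward as they close: fully open they stand 13 mm farther back than shut.
Start: joints at [-1.386, 0.217, 1.613, -0, 1.311, -0.112], TCP at [0.183, -0.598, 0.239] pointing down, gripper open.
Joint ranges: [-2.75, 2.75], [-0.78, 2.1], [0.31, 2.55], [-1.13, 4.27], [0.13, 2.63], [-2.58, 2.58]. Speed limits (rad/s): [2.79, 2.79, 3.14, 3.14, 3.14, 3.14].

## Interface

Orientations are given as a 3x3 rotation matrix whose columns are the frame's x, y, z axes.
In Python, from bench import telemetry, grab_frame, bot gives the robot as it stands.
- The arm moves only by the tool send_rows, never from a script. Its argument "commands" is a list that holds one entry, the list of rows, each a list of 7 numbers: the shift along the tool's x, y, z in m, then the turn, a rotation vector about the tool's x, y, z in rad, then the gripper command: -1 is fully open, 1 is shut, values between are in proportion. In form: [[[dx, dy, dz, rx, ry, rz, fingers], ...]]. A call has 1 to 8 rows; each row is the pose to reach, as a shift and turn from the pose commanded when the call began, along the tool's axes at that moment; what a row does not reach only later rows make up. A row lasts 1/10 s, in which the tool goes at most 50 mm and 8.59 degrees, less where a joint would pass 70% of its speed; a pose out of reach is approached as far as the arm can. A call with a gripper value outside its range is refused whole. The fingers move at their own pace and stop on an object; the grip force is fixed at half the most. Time passes only in rows, so rows that repeat a pose let the fingers close. It gives the time, the measured TCP pose, the force and the opening at its end, in the units of the state.
- telemetry.sense(): the state, without advancing time (a new reading comes with each control period).
- grab_frame(name): name is "scene" or "top" or "wrist"; returns a dict with "pixels" (480x640x3 uint8, blue, green, red), "range_z" (480x640 float32, m along the optical axis (not along the pixel's ray), 0 where there is no reading), "intrinsics" (3x3 intrinsics, pixels), "extrinsics" (4x4, takes a point from world to camera coordinates). Camera axes: x right, y up, looking along -z (the intrinsics and any distortion apply to the point x, -y, -z); pixel columns grow to the right and rows downward; lengths in m; the calibration is good to about 2 mm. The wrist camera is an equidistant fisheye: a pixel r from the principal point sees the ray r / f radians off the axis. A picture is of the moment at which its call begins.
- bot.hand_in(): hands the job in, once; it reports no verdict.
The state is a dict: "time": time; "joints": joint angles; "qvel": joint speeds; "joint_torque": joint torques, N m; "eef_pos": TCP position; "ee_rot": TCP orientation; "contact_force": force on the tool from outside, world axes, zero at the start; "torque": the same for the moment, N m; "opening": finger opening in m.
Only numpy, scipy, OpenCV 4.12 (cv2) and the standard library are available. Lean on these libraries where they do the work, as an engineer would, in place of code of your own. Each camera call takes 0.05 s, during which the arm holds its last target.

## Task

Set the photometer to its green filter: with the fingertips, push the filter wheel round by its thumb tabs until the green filter has clicked into place under the light arm, its green tab at the arrow. Only push the wheel, and gently: do not pinch, force or lift it, and leave the sample tube in its well and the rack, bottle and marker where they are.

Things in the scene. Friction and masses are not known exactly. Their poses are not given: they have to be found in the camera images.
- photometer: Bench filter photometer, fixed: grey-blue case, light flat deck 75 mm above the bench. Origin on the bench (z = 0) straight under the filter wheel's axis; x to its far side (the light path), y left, z up. The case spans x -115 to 135 mm, y -210 to 130 mm. A dark arrow on the deck (x 97 to 116 mm, y 0) marks the light path. Keys and display on the right are not used.
- light_arm (a point): Middle of the light arm's underside, 111 mm above the bench. The arm is a grey-blue bar across the far part of the wheel: in the photometer's frame x 22 to 58 mm, y -20 to 122 mm, z 111 to 143 mm, on a post at its left end (y 98 to 122 mm). The tabs pass freely under it; a finger does not fit.
- filter_wheel (a joint): Wheel angle (rad), counter-clockwise from above positive, no end stops, turns both ways; 0 or any full turn = green filter in the light path. Sprung click rests every pi/3: 5 to 7 N on a tab starts it; a little past half-way it springs into the next rest by itself. May start between rests. The wheel weighs about 0.5 kg and lies loose on its hub: it could be lifted off.
- wheel_centre (a point): Axis of the filter wheel at the disc's upper face, 93 mm above the bench. The wheel is a dark level disc 116 mm across, 83 to 93 mm above the bench, with six coloured 26 mm filters 40 mm from the axis. Counter-clockwise from above, every 60 degrees: green, yellow, red, white, violet, blue.
- green_tab (a point): Middle of the green thumb tab, 73 mm from the wheel's axis, 93 mm above the bench. Every filter has such a tab of its colour at its own angle: an upright radial lug 8 mm thick, from 52 to 94 mm from the axis, 83 to 103 mm above the bench (8 mm clear of the deck), 60 degrees from the next. At joint angle q green lies q round from the photometer's x axis.
- green_filter (a point): Centre of the green filter's upper face, on the wheel, 93 mm above the bench, 40 mm from the axis.
- beam_spot (a point): Fixed middle of the light path, under the light arm, 93 mm above the bench, on the photometer's x axis 40 mm from the wheel's axis: the chosen filter's centre belongs here.
- sample_mid (a point): Middle of the loose sample tube, clear with a white cap, 16 mm in diameter (cap 19 mm), 60 mm tall, standing in a well in the light arm right over the light path, its top 175 mm above the bench; to be left there.
- tube_rack: Loose white rack, 200 by 66 mm, with green-capped tubes, 104 mm tall with them, left of the photometer; origin under its centre; to be left alone.
- reagent: Loose amber bottle with a white cap, 44 mm in diameter, 85 mm tall, right of the photometer; origin under its centre; to be left alone.
- marker: Loose white marker pen with a black cap, 130 mm long, 13 mm high, lying along its own x on the bench in front of the photometer; origin under its middle; to be left alone.

How it is judged:
At the end, for the whole second after the job is handed in: The green filter's centre is within 4 mm of the middle of the light path (the wheel in its click), the wheel is still and lies on its hub, and the sample tube (6 mm), rack, bottle and marker (15 mm) are where they were (horizontal distance between green_filter and beam_spot below 0.004 m and velocity of joint filter_wheel between -0.2 and 0.2 rad/s and z of wheel_centre in the frame of photometer below 0.095 m and distance of sample_mid from where it was at the start of the episode below 0.006 m and distance of each of tube_rack, reagent, marker from where it was at the start of the episode below 0.015 m and angle between reagent's own z axis and vertical below 0.2 rad); the robot touches nothing.
It fails at once if the filter wheel is lifted more than 5 mm off its hub (z of wheel_centre in the frame of photometer above 0.098 m).
It fails at once if the wheel is pinched or forced with more than 20 N (contact force between the fingers and filter_wheel above 20 N).
It fails at once if the sample tube is pulled, lifted or knocked by more than 8 mm (distance of sample_mid from where it was at the start of the episode above 0.008 m).
It fails at once if the rack, the bottle or the marker is moved more than 20 mm (distance of any of tube_rack, reagent, marker from where it was at the start of the episode above 0.02 m).
It fails at once if the arm or the gripper's body, not the fingers, pushes the wheel (contact force between the arm and filter_wheel above 1 N).
It also fails if it takes over 61 s, if anything falls off the work surface, if the arm or the gripper's body presses on something with over 40 N, if the wrist force passes 120 N, or if a joint passes its speed limit or range.

## Working session

There is one attempt and no reset: what is moved stays moved. The work goes in short steps, Python scripts to look and compute and a tool call to move; the robot and the scene stay as the last step left them, time stands still between calls to the robot, and variables do not carry over. Pictures are saved under pics/ and viewed, and the job is handed in when it is done.

Besides the shell and the picture viewer there is one more tool, called after ">>>" in YAML: its name, and indented under it one key for each argument. send_rows: Moves the arm, as the interface text tells. Its arguments: {"type":"object","properties":{"commands":{"type":"array"}},"required":["commands"]}

```bash
mkdir -p pics; ls; python3 - <<'E'
from bench import telemetry, grab_frame, bot
import cv2, numpy as np
s=telemetry.sense(); print({k:np.round(v,3).tolist() for k,v in s.items()})
for n in ["scene","top"]:
    f=grab_frame(n); cv2.imwrite(f"pics/{n}0.png",f["pixels"]); np.savez(f"{n}0.npz",**f); print(n,f["intrinsics"].round(1).tolist(),f["extrinsics"].round(3).tolist())
E
```

```text
pics
{'time': 0.0, 'joints': [-1.386, 0.218, 1.615, -0.0, 1.311, -0.112], 'qvel': [0.0, -0.0, -0.001, 0.0, -0.001, 0.002], 'joint_torque': [-0.0, -39.685, -30.385, -0.0, 0.01, 0.0], 'eef_pos': [0.183, -0.597, 0.238], 'ee_rot': [[0.292, -0.956, -0.0], [-0.956, -0.292, 0.002], [-0.002, -0.0, -1.0]], 'contact_force': [0.363, -0.348, 0.057], 'torque': [0.011, 0.002, -0.028], 'opening': 0.085}
scene [[539.1, 0.0, 311.6], [0.0, 539.1, 237.1], [0.0, 0.0, 1.0]] [[-0.73, 0.683, -0.019, 0.408], [-0.38, -0.383, 0.842, 0.154], [0.568, 0.622, 0.539, -1.345], [0.0, 0.0, 0.0, 1.0]]
top [[534.6, 0.0, 325.7], [0.0, 534.6, 241.8], [0.0, 0.0, 1.0]] [[-0.022, -0.999, 0.026, 0.016], [0.993, -0.019, 0.118, -0.598], [-0.118, 0.028, 0.993, -1.004], [0.0, 0.0, 0.0, 1.0]]
```

View pics/scene0.png

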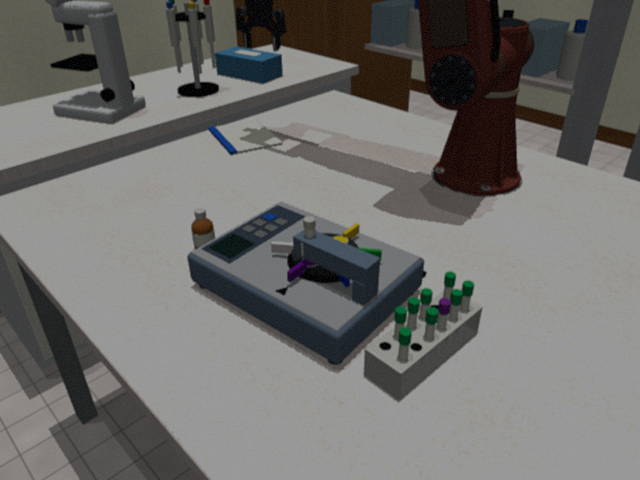

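View pics/top0.png

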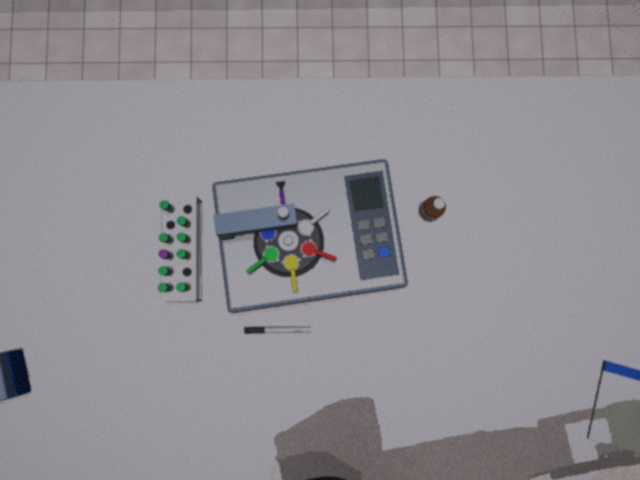

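Violet's tab is near the arrow at (281,185) and green is at the lower left at (258,264), about +120° round, so the wheel needs about 120° clockwise. Next I'll measure it precisely.

```bash
cat > h.py <<'E'
import numpy as np, cv2
def ray(f,u,v):
    K=f["intrinsics"];E=f["extrinsics"]
    d=np.array([(u-K[0,2])/K[0,0],-(v-K[1,2])/K[1,1],-1.0])
    R=E[:3,:3]; return -R.T@E[:3,3], R.T@d
def onz(f,u,v,z):
    o,d=ray(f,u,v); return (o+d*(z-o[2])/d[2])
def blobs(f,lo,hi,amin=15):
    hsv=cv2.cvtColor(f["pixels"],cv2.COLOR_BGR2HSV)
    m=cv2.inRange(hsv,np.array(lo),np.array(hi)); return m
E
python3 - <<'E'
from h import *
f=dict(np.load("top0.npz")); im=f["pixels"]
c=cv2.resize(im[140:340,150:450],None,fx=2.6,fy=2.6,interpolation=cv2.INTER_CUBIC); cv2.imwrite("pics/topcrop.png",c)
# case edges: dark rim outline
hsv=cv2.cvtColor(im,cv2.COLOR_BGR2HSV)
cols={"green":((45,120,50),(80,255,255)),"yellow":((22,120,80),(35,255,255)),"red":((0,150,60),(8,255,255)),"violet":((130,80,30),(160,255,255)),"blue":((110,120,40),(128,255,255))}
roi=np.zeros(im.shape[:2],np.uint8); cv2.circle(roi,(288,240),62,255,-1)
for n,(lo,hi) in cols.items():
    m=cv2.inRange(hsv,np.array(lo),np.array(hi))&roi
    k,l,st,ce=cv2.connectedComponentsWithStats(m)
    for i in range(1,k):
        if st[i,4]>8: print(n,st[i].tolist(),ce[i].round(1), onz(f,*ce[i],.093).round(4))
# rim: saturated blue-grey
m=cv2.inRange(hsv,np.array((100,50,40)),np.array((120,200,140)))
cv2.imwrite("pics/rim.png",m)
cs,_=cv2.findContours(m,cv2.RETR_EXTERNAL,cv2.CHAIN_APPROX_NONE)
for q in cs:
    if cv2.contourArea(q)>5000: 
        r=cv2.minAreaRect(q);b=cv2.boxPoints(r);print(r,cv2.contourArea(q));print(np.array([onz(f,*p,.075) for p in b]).round(4))
E
```

```text
green [248, 248, 30, 25, 231] [265.2 258. ] [0.5637 0.1162 0.093 ]
yellow [285, 256, 14, 35, 230] [292.  268.5] [0.5435 0.0677 0.093 ]
red [303, 243, 13, 11, 50] [309.5 249.2] [0.5783 0.0351 0.093 ]
red [317, 250, 6, 6, 13] [318.8 251.9] [0.5729 0.0182 0.093 ]
violet [280, 189, 5, 16, 54] [281.8 196.6] [0.6769 0.0846 0.093 ]
blue [261, 229, 14, 11, 118] [267.8 233.5] [0.6086 0.111  0.093 ]
```

View pics/topcrop.png

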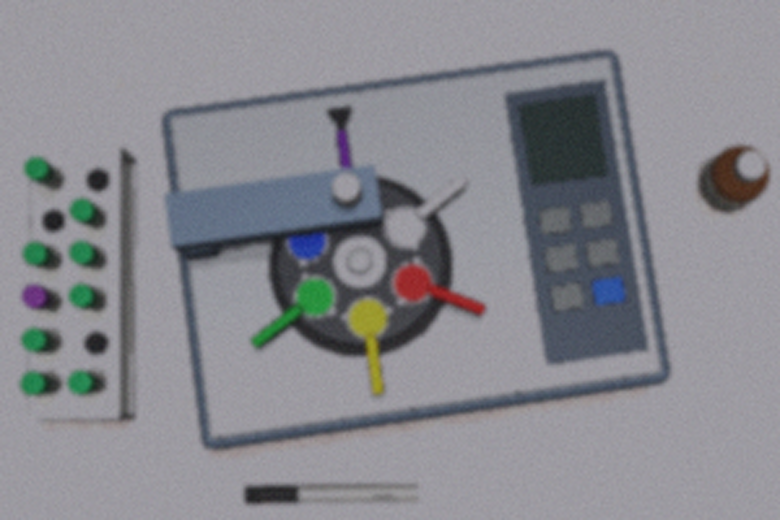

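```bash
python3 - <<'E'
from h import *
f=dict(np.load("top0.npz")); 
P=lambda x,y,z: onz(f,150+(x+.5)/2.6-.5,140+(y+.5)/2.6-.5,z)[:2]
fl={"green":(315,297),"yellow":(368,318),"red":(412,283),"white":(405,228)}
off={"green":0,"yellow":60,"red":120,"white":180}
W={n:P(*p,.093) for n,p in fl.items()}
# solve centre+angle: p=c+R(q)*40*(cos,sin)
A=[];b=[]
for n,w in W.items():
    a=np.deg2rad(off[n]); A+=[[1,0,np.cos(a),-np.sin(a)],[0,1,np.sin(a),np.cos(a)]]; b+=list(w)
s=np.linalg.lstsq(np.array(A),np.array(b),rcond=None)[0]; r=np.array(A)@s-b
print("centre",s[:2].round(4),"rad",np.hypot(*s[2:]).round(4),"green world angle",np.degrees(np.arctan2(s[3],s[2])).round(1),"res mm",(r*1e3).round(1))
C=s[:2]
for n,p in {"green":(257,343),"yellow":(378,392),"red":(482,309),"white":(463,183)}.items():
    d=P(*p,.103)-C; print(n,np.hypot(*d).round(4),np.degrees(np.arctan2(d[1],d[0])).round(1), (np.degrees(np.arctan2(d[1],d[0]))-off[n]).round(1)%360)
c=[P(*p,.075) for p in [(168,115),(612,55),(665,375),(210,443)]]  # FL, FR, NR, NL
g=lambda v:np.degrees(np.arctan2(v[1],v[0])).round(2)
print("yaw", g(c[0]-c[3]),g(c[1]-c[2]),g(c[0]-c[1])-90,g(c[3]-c[2])-90, [np.hypot(*(c[i]-c[(i+1)%4])).round(3) for i in range(4)])
yaw=np.deg2rad(np.mean([g(c[0]-c[3]),g(c[1]-c[2]),g(c[0]-c[1])-90,g(c[3]-c[2])-90]))
R=np.array([[np.cos(yaw),-np.sin(yaw)],[np.sin(yaw),np.cos(yaw)]])
m=np.mean(c,axis=0); print("yaw",np.degrees(yaw),"centre from corners",m-R@np.array([.010,-.040]))
for n,p in {"arrow":(340,116)}.items(): print(n,(R.T@(P(*p,.075)-C)).round(4))
print("armtip/sample cap",(R.T@(P(346,190,.175)-C)).round(4))
print("base dist",np.hypot(*C))
# depth check via wheel
E
```

```text
centre [0.5949 0.0739] rad 0.0398 green world angle 126.9 res mm [ 0.1 -0.1  0.   0.2 -0.2 -0.3  0.1  0.3]
green 0.0909 128.1 128.1
yellow 0.0924 -172.8 127.19999999999999
red 0.0919 -112.8 127.19999999999999
white 0.0909 -53.9 126.1
yaw 7.26 7.22 7.0 7.230000000000004 [np.float64(0.327), np.float64(0.237), np.float64(0.326), np.float64(0.238)]
yaw 7.177500000000002 centre from corners [0.59423303 0.07351952]
arrow [1.104e-01 1.000e-04]
armtip/sample cap [0.0377 0.0004]
base dist 0.5994655876008826
```

Wheel centre is at about (0.595, 0.074), yaw is 7.2°, and green sits at q = 120° in a rest. The plan is to push the red tab clockwise through two clicks, in the open area on the near side. First I'll move above the gap between white and red with the fingers shut.

>>> send_rows:
  commands:
    - [[-0.03,-0.04,0,0,0,-0.14,1],[-0.06,-0.08,0,0,0,-0.28,1],[-0.09,-0.12,0,0,0,-0.42,1],[-0.12,-0.16,0,0,0,-0.56,1],[-0.15,-0.195,0,0,0,-0.7,1],[-0.18,-0.233,0,0,0,-0.84,1],[-0.21,-0.272,0,0,0,-0.98,1],[-0.24,-0.31,0,0,0,-1.12,1]]

```text
time: 0.9
eef_pos: [0.4096, -0.2755, 0.2389]
ee_rot: [[0.989, -0.148, -0.0], [-0.148, -0.989, 0.0], [-0.0, -0.0, -1.0]]
contact_force: [0.7, 0.2, -0.5]
opening: 0.0
```

```bash
cat >> h.py <<'E'
from scipy.spatial.transform import Rotation as Ro
C=np.array([0.5947,0.0738])
def rel(s,x,y,z,yaw):
    R=np.array(s["ee_rot"]);p=np.array(s["eef_pos"])
    a=np.deg2rad(yaw); T=np.array([[np.cos(a),np.sin(a),0],[np.sin(a),-np.cos(a),0],[0,0,-1]])
    return np.r_[R.T@(np.array([x,y,z])-p), Ro.from_matrix(R.T@T).as_rotvec()].round(4)
E
python3 - <<'E'
from h import *
from bench import telemetry
s=telemetry.sense(); print(s["time"],s["eef_pos"],s["ee_rot"],s["joints"],s["opening"])
print(rel(s,.604,-.004,.238,67).tolist())
E
```

```text
0.9 [ 0.4096089  -0.27551651  0.23894889] [[ 9.88989724e-01 -1.47984159e-01 -1.23605714e-04]
 [-1.47984123e-01 -9.88989702e-01  2.60973522e-04]
 [-1.60864725e-04 -2.39808448e-04 -9.99999958e-01]] [-7.34470003e-01 -6.73093066e-02  1.91673725e+00  1.15289052e-04
  1.29243135e+00 -5.85972035e-01] 4.186874609135934e-05
[0.1521, -0.2973, 0.001, -0.0003, -0.0, -1.3179]
```

>>> send_rows:
  commands:
    - [[0.019,-0.037,0,0,0,-0.14,1],[0.038,-0.074,0,0,0,-0.28,1],[0.057,-0.111,0,0,0,-0.42,1],[0.076,-0.149,0,0,0,-0.56,1],[0.095,-0.186,0,0,0,-0.7,1],[0.114,-0.223,0,0,0,-0.84,1],[0.133,-0.26,0,0,0,-0.98,1],[0.152,-0.297,0,0,0,-1.12,1]]

```text
time: 1.7
eef_pos: [0.6052, -0.0057, 0.2387]
ee_rot: [[0.564, 0.826, -0.001], [0.826, -0.564, -0.0], [-0.001, -0.001, -1.0]]
contact_force: [-0.2, 0.4, 0.3]
opening: -0.0002
```

>>> send_rows:
  commands:
    - [[0,0,0.015,0,0,-0.1,1],[0,0,0.03,0,0,-0.2,1],[0,0,0.045,0,0,-0.2,1],[0,0,0.06,0,0,-0.2,1],[0,0,0.07,0,0,-0.2,1],[0,0,0.07,0,0,-0.2,1]]

```text
time: 2.3
eef_pos: [0.6031, -0.0075, 0.1668]
ee_rot: [[0.395, 0.919, -0.004], [0.919, -0.395, 0.001], [-0.001, -0.004, -1.0]]
contact_force: [0.2, 0.6, -0.9]
opening: 0.0001
```

```bash
python3 - <<'E'
from h import *
from bench import telemetry, grab_frame
s=telemetry.sense(); print(s["time"],s["eef_pos"],s["ee_rot"],s["joints"],s["opening"])
print(rel(s,.604,-.004,.130,67).tolist())
f=grab_frame("wrist"); cv2.imwrite("pics/w1.png",f["pixels"])
f=grab_frame("scene"); cv2.imwrite("pics/s1.png",cv2.resize(f["pixels"][180:360,170:450],None,fx=2.5,fy=2.5)); np.savez("s1.npz",**f)
E
```

```text
2.3 [ 0.60312288 -0.00750535  0.16675799] [[ 3.95218232e-01  9.18576760e-01 -4.39157345e-03]
 [ 9.18586487e-01 -3.95219575e-01  5.94460590e-04]
 [-1.18957811e-03 -4.26898169e-03 -9.99990180e-01]] [-1.28771870e-01  2.43956064e-01  1.72368932e+00  2.76942645e-05
  1.17837883e+00 -1.29327059e+00] 5.308358673675969e-05
[0.0036, -0.0004, 0.0368, -0.0043, 0.0012, -0.0049]
```

View pics/w1.png

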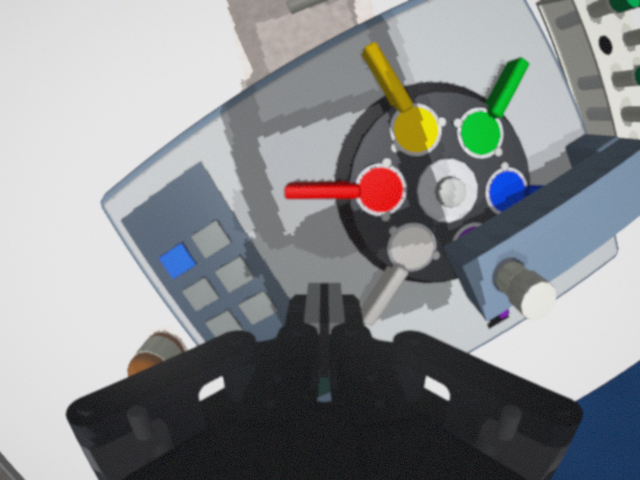

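View pics/s1.png

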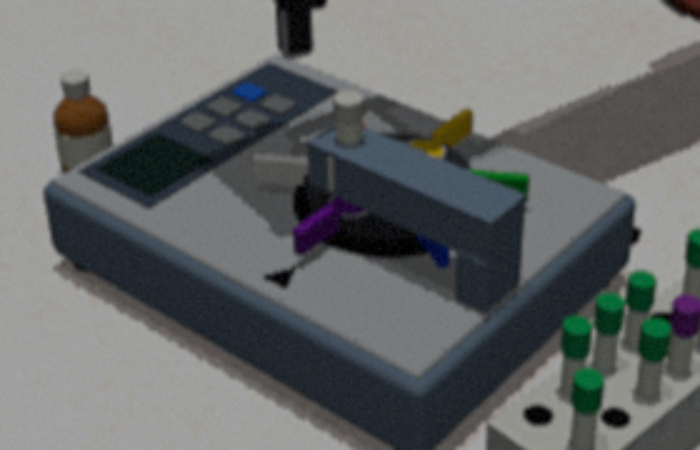

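```bash
python3 - <<'E'
from h import *
f=dict(np.load("s1.npz"))
K=f["intrinsics"];E=f["extrinsics"]
for z in (.145,.152,.159,.167):
    p=E[:3,:3]@np.array([.6031,-.0075,z])+E[:3,3]; q=K@np.array([p[0],-p[1],-p[2]]); q=q[:2]/q[2]; print(z,q.round(1),((q-[170,180])*2.5).round(0))
E
```

```text
0.145 [288.2 208.1] [296.  70.]
0.152 [288.1 204.6] [295.  61.]
0.159 [287.9 201. ] [295.  53.]
0.167 [287.7 196.9] [294.  42.]
```

Shut, the fingertip is at crop (295,53). That corresponds to z = 0.159, the nominal 8 mm ahead of the TCP, and it is well clear of white and red. Now I'll descend to tip z ≈ 0.089.

>>> send_rows:
  commands:
    - [[0.004,0,0.012,0,0,0,1],[0.004,0,0.024,0,0,0,1],[0.004,0,0.036,0,0,0,1],[0.004,0,0.048,0,0,0,1],[0.004,0,0.06,0,0,0,1],[0.004,0,0.069,0,0,0,1],[0.004,0,0.069,0,0,0,1]]

```text
time: 3.1
eef_pos: [0.6048, -0.0035, 0.098]
ee_rot: [[0.394, 0.919, -0.004], [0.919, -0.394, 0.0], [-0.001, -0.004, -1.0]]
contact_force: [0.8, 0.5, -0.0]
opening: 0.0001
```

```bash
cat >> h.py <<'E'
def pose(th,r=.079,off=.015,dyaw=180):
    "finger behind a tab at world angle th (deg), tool x pointing to axis"
    a=np.deg2rad(th); u=np.array([np.cos(a),np.sin(a)]); n=np.array([-u[1],u[0]])
    p=C+r*u+off*n; return p[0],p[1],th+dyaw
def plan(s,ths,z=.097,**k):
    for t in ths:
        x,y,w=pose(t,**k); print(t,rel(s,x,y,z,w).tolist())
E
python3 - <<'E'
from h import *
from bench import telemetry
s=telemetry.sense(); print(s["time"],s["eef_pos"],s["contact_force"],s["joints"])
plan(s,[-95,-100,-105,-110,-113,-116,-120,-124])
E
```

```text
3.1 [ 0.60481769 -0.00352241  0.09795887] [ 0.76221985  0.48289367 -0.04620049] [-1.21802407e-01  3.31612670e-01  1.75761353e+00 -3.90552743e-05
  1.05640884e+00 -1.28775352e+00]
-95 [-0.0033, -0.0008, 0.001, -0.004, 0.0005, -0.3176]
-100 [-0.0064, -0.0071, 0.001, -0.004, 0.0007, -0.2303]
-105 [-0.009, -0.0136, 0.001, -0.0039, 0.0009, -0.143]
-110 [-0.011, -0.0204, 0.0011, -0.0039, 0.0011, -0.0558]
-113 [-0.0119, -0.0245, 0.0011, -0.0039, 0.0012, -0.0034]
-116 [-0.0126, -0.0286, 0.0011, -0.0038, 0.0013, 0.049]
-120 [-0.0131, -0.0342, 0.0011, -0.0038, 0.0014, 0.1188]
-124 [-0.0133, -0.0398, 0.0011, -0.0038, 0.0015, 0.1886]
```

>>> send_rows:
  commands:
    - [[-0.004,-0.004,0.001,0,0,0,1],[-0.007,-0.008,0.001,0,0,0,1],[-0.009,-0.0125,0.001,0,0,0,1],[-0.01,-0.0165,0.001,0,0,0,1],[-0.011,-0.019,0.001,0,0,0,1],[-0.011,-0.021,0.001,0,0,0,1],[-0.012,-0.023,0.001,0,0,0,1],[-0.012,-0.0245,0.001,0,0,0,1]]

```text
time: 3.9
eef_pos: [0.579, -0.005, 0.0993]
ee_rot: [[0.394, 0.919, 0.0], [0.919, -0.394, -0.0], [0.0, 0.0, -1.0]]
contact_force: [-0.3, 0.1, -0.1]
opening: 0.0002
```

```bash
python3 - <<'E'
from h import *
from bench import telemetry, grab_frame
s=telemetry.sense(); print(s["time"],s["eef_pos"],s["contact_force"])
plan(s,[-114,-116,-118,-120,-122,-124,-126,-128])
f=grab_frame("wrist"); cv2.imwrite("pics/w2.png",f["pixels"])
E
```

```text
3.9 [ 0.57901085 -0.00502286  0.09933697] [-0.30491381  0.06793672 -0.10933216]
-114 [-0.0006, -0.0027, 0.0023, 0.0, -0.0, 0.0141]
-116 [-0.001, -0.0055, 0.0023, 0.0, -0.0, 0.049]
-118 [-0.0013, -0.0083, 0.0023, 0.0, -0.0, 0.0839]
-120 [-0.0016, -0.0111, 0.0023, 0.0, -0.0, 0.1188]
-122 [-0.0017, -0.0139, 0.0023, 0.0, -0.0, 0.1537]
-124 [-0.0018, -0.0167, 0.0023, 0.0, -0.0, 0.1886]
-126 [-0.0017, -0.0195, 0.0023, 0.0, -0.0, 0.2235]
-128 [-0.0016, -0.0223, 0.0023, 0.0, -0.0, 0.2584]
```

View pics/w2.png

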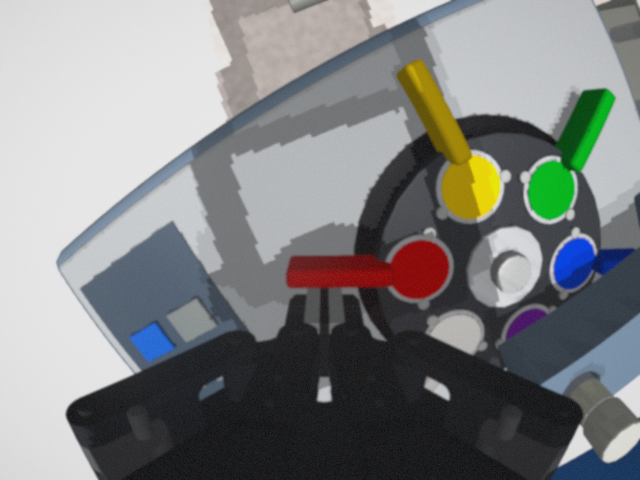

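The fingers at (325,290) are right behind the red tab at (340,272), with no force yet. I'll start pushing in small steps.

>>> send_rows:
  commands:
    - [[-0.0005,-0.0027,0.001,0,0,0.014,1],[-0.001,-0.005,0.001,0,0,0.04,1],[-0.0012,-0.007,0.001,0,0,0.066,1],[-0.0014,-0.009,0.001,0,0,0.092,1],[-0.0016,-0.011,0.001,0,0,0.118,1]]

```text
time: 4.45
eef_pos: [0.5691, -0.0023, 0.0989]
ee_rot: [[0.501, 0.865, 0.002], [0.865, -0.501, -0.0], [0.001, 0.002, -1.0]]
contact_force: [3.6, -1.3, 1.2]
opening: -0.0
```

```bash
python3 - <<'E'
from h import *
from bench import telemetry, grab_frame
s=telemetry.sense(); print(s["time"],s["eef_pos"],s["contact_force"])
plan(s,[-120,-122,-124,-126,-128,-130,-132,-134,-136])
f=grab_frame("wrist"); cv2.imwrite("pics/w3.png",f["pixels"])
E
```

```text
4.45 [ 0.56913887 -0.00226005  0.09888965] [ 3.55853964 -1.25322773  1.19044039]
-120 [-0.0004, -0.0009, 0.0019, 0.0018, -0.0008, -0.0015]
-122 [-0.0008, -0.0037, 0.0019, 0.0018, -0.0008, 0.0335]
-124 [-0.0012, -0.0064, 0.0019, 0.0018, -0.0009, 0.0684]
-126 [-0.0015, -0.0092, 0.0019, 0.0018, -0.0009, 0.1033]
-128 [-0.0017, -0.012, 0.0019, 0.0017, -0.0009, 0.1382]
-130 [-0.0018, -0.0148, 0.0019, 0.0017, -0.001, 0.1731]
-132 [-0.0018, -0.0176, 0.0019, 0.0017, -0.001, 0.208]
-134 [-0.0017, -0.0205, 0.0019, 0.0017, -0.001, 0.2429]
-136 [-0.0015, -0.0233, 0.0018, 0.0017, -0.0011, 0.2778]
```

View pics/w3.png

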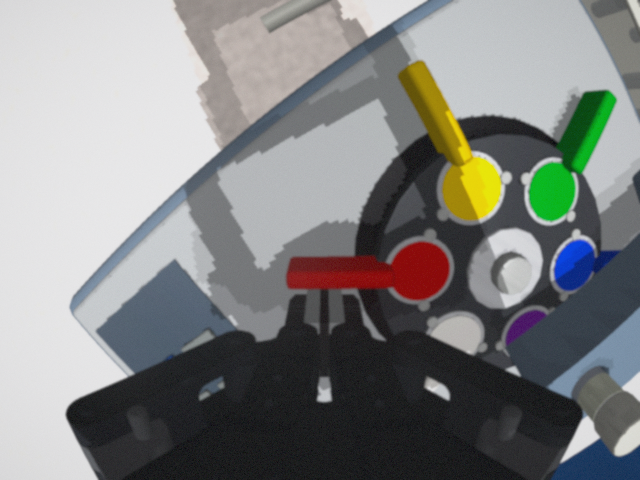

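The wheel turns with the finger at about 4 N. Continuing to −136°.

>>> send_rows:
  commands:
    - [[-0.0005,-0.002,0,0,0,0.03,1],[-0.0011,-0.005,0,0,0,0.06,1],[-0.0013,-0.008,0,0,0,0.095,1],[-0.0015,-0.011,0,0,0,0.13,1],[-0.0016,-0.014,0,0,0,0.165,1],[-0.0017,-0.017,0,0,0,0.2,1],[-0.0016,-0.02,0,0,0,0.235,1],[-0.0014,-0.023,0,0,0,0.27,1]]

```text
time: 5.3
eef_pos: [0.5475, 0.0082, 0.0985]
ee_rot: [[0.714, 0.7, -0.0], [0.7, -0.714, 0.0], [-0.0, -0.0, -1.0]]
contact_force: [2.6, -1.1, 1.6]
opening: -0.0
```

```bash
python3 - <<'E'
from h import *
from bench import telemetry, grab_frame
s=telemetry.sense(); print(s["time"],s["eef_pos"],s["contact_force"])
plan(s,range(-136,-156,-2))
f=grab_frame("wrist"); cv2.imwrite("pics/w4.png",f["pixels"])
E
```

```text
5.3 [0.54751641 0.00820116 0.098454  ] [ 2.62950548 -1.09985913  1.57369096]
-136 [0.0005, 0.0006, 0.0015, -0.0003, 0.0002, 0.0081]
-138 [0.0001, -0.0022, 0.0015, -0.0003, 0.0002, 0.043]
-140 [-0.0003, -0.005, 0.0015, -0.0003, 0.0002, 0.0779]
-142 [-0.0006, -0.0078, 0.0015, -0.0003, 0.0003, 0.1128]
-144 [-0.0007, -0.0106, 0.0015, -0.0003, 0.0003, 0.1477]
-146 [-0.0008, -0.0134, 0.0015, -0.0003, 0.0003, 0.1826]
-148 [-0.0008, -0.0162, 0.0015, -0.0003, 0.0003, 0.2175]
-150 [-0.0006, -0.019, 0.0015, -0.0003, 0.0003, 0.2524]
-152 [-0.0004, -0.0218, 0.0015, -0.0003, 0.0003, 0.2873]
-154 [-0.0001, -0.0246, 0.0015, -0.0003, 0.0003, 0.3222]
```

View pics/w4.png

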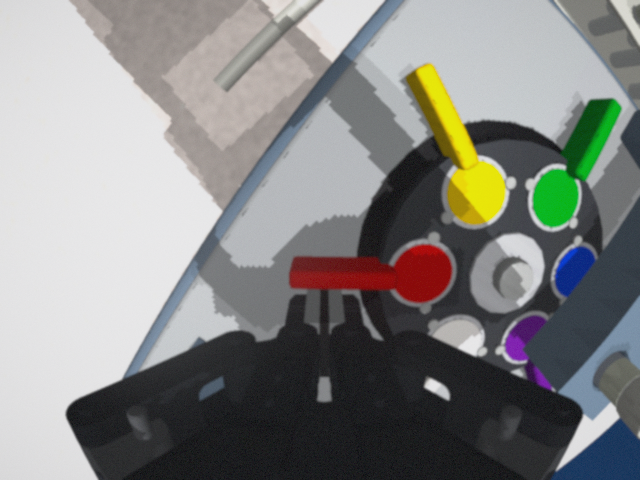

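Still riding well; the red tab is level at (345,272). Next I'll go past the first half-way point at −143°.

>>> send_rows:
  commands:
    - [[0,-0.003,0,0,0,0.043,1],[-0.0004,-0.006,0,0,0,0.078,1],[-0.0006,-0.009,0,0,0,0.113,1],[-0.0007,-0.0115,0,0,0,0.148,1],[-0.0008,-0.014,0,0,0,0.183,1],[-0.0008,-0.0165,0,0,0,0.218,1],[-0.0006,-0.019,0,0,0,0.252,1],[-0.0004,-0.022,0,0,0,0.287,1]]

```text
time: 6.15
eef_pos: [0.5298, 0.0239, 0.0973]
ee_rot: [[0.882, 0.47, -0.005], [0.47, -0.882, 0.001], [-0.004, -0.003, -1.0]]
contact_force: [0.0, 0.1, 0.3]
opening: 0.0001
```

```bash
python3 - <<'E'
from h import *
from bench import telemetry, grab_frame
s=telemetry.sense(); print(s["time"],s["eef_pos"],s["contact_force"])
plan(s,range(-152,-182,-3))
f=grab_frame("wrist"); cv2.imwrite("pics/w5.png",f["pixels"])
E
```

```text
6.15 [0.52982375 0.02387299 0.09725013] [0.02160333 0.13366227 0.34423731]
-152 [0.0017, 0.0014, 0.0002, -0.0031, 0.0042, 0.0011]
-155 [0.001, -0.0028, 0.0003, -0.0029, 0.0043, 0.0535]
-158 [0.0006, -0.007, 0.0003, -0.0028, 0.0044, 0.1058]
-161 [0.0004, -0.0112, 0.0003, -0.0027, 0.0045, 0.1582]
-164 [0.0003, -0.0154, 0.0003, -0.0026, 0.0045, 0.2106]
-167 [0.0006, -0.0196, 0.0003, -0.0025, 0.0046, 0.2629]
-170 [0.001, -0.0238, 0.0003, -0.0024, 0.0047, 0.3153]
-173 [0.0016, -0.0279, 0.0003, -0.0023, 0.0047, 0.3676]
-176 [0.0025, -0.0321, 0.0003, -0.0021, 0.0048, 0.42]
-179 [0.0036, -0.0361, 0.0003, -0.002, 0.0049, 0.4724]
```

View pics/w5.png

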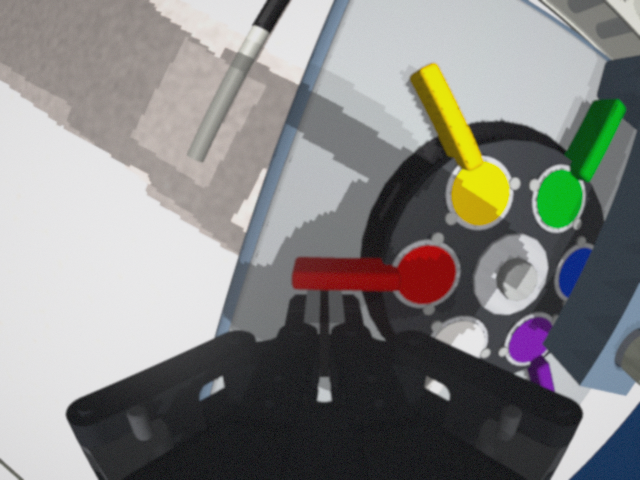

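Force has dropped to about zero, so it is past the peak. Continuing into the first rest.

>>> send_rows:
  commands:
    - [[0.001,-0.003,0,0,0,0.05,1],[0.0008,-0.006,0,0,0,0.09,1],[0.0006,-0.009,0,0,0,0.13,1],[0.0004,-0.0115,0,0,0,0.16,1],[0.0004,-0.014,0,0,0,0.19,1],[0.0004,-0.0165,0,0,0,0.22,1],[0.0006,-0.019,0,0,0,0.25,1],[0.0006,-0.02,0,0,0,0.26,1]]

```text
time: 7.0
eef_pos: [0.5214, 0.0417, 0.0974]
ee_rot: [[0.973, 0.229, -0.004], [0.229, -0.973, 0.0], [-0.004, -0.001, -1.0]]
contact_force: [-0.3, 0.2, 0.4]
opening: -0.0
```

```bash
python3 - <<'E'
from h import *
from bench import telemetry, grab_frame
s=telemetry.sense(); print(s["time"],s["eef_pos"],s["contact_force"],s["joints"].round(2))
plan(s,range(-167,-197,-3))
f=grab_frame("wrist"); cv2.imwrite("pics/w6.png",f["pixels"])
f=grab_frame("top"); cv2.imwrite("pics/t6.png",cv2.resize(f["pixels"][140:340,150:450],None,fx=2.6,fy=2.6))
E
```

```text
7.0 [0.5213746  0.04174899 0.09736598] [-0.29881183  0.23200343  0.42644287] [-0.05  0.18  1.95  0.    1.02 -0.29]
-167 [-0.0003, 0.0003, 0.0004, -0.0013, 0.0039, 0.0045]
-170 [-0.001, -0.0039, 0.0004, -0.0012, 0.0039, 0.0569]
-173 [-0.0014, -0.0081, 0.0004, -0.0011, 0.0039, 0.1093]
-176 [-0.0017, -0.0123, 0.0004, -0.001, 0.004, 0.1616]
-179 [-0.0017, -0.0165, 0.0004, -0.0009, 0.004, 0.214]
-182 [-0.0014, -0.0207, 0.0004, -0.0008, 0.004, 0.2663]
-185 [-0.001, -0.0249, 0.0004, -0.0007, 0.004, 0.3187]
-188 [-0.0003, -0.029, 0.0004, -0.0006, 0.0041, 0.3711]
-191 [0.0005, -0.0332, 0.0004, -0.0005, 0.0041, 0.4234]
-194 [0.0016, -0.0372, 0.0004, -0.0004, 0.0041, 0.4758]
```

View pics/w6.png

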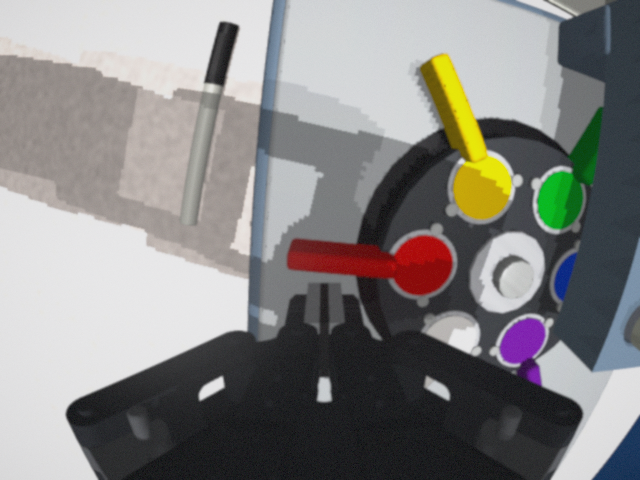

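View pics/t6.png

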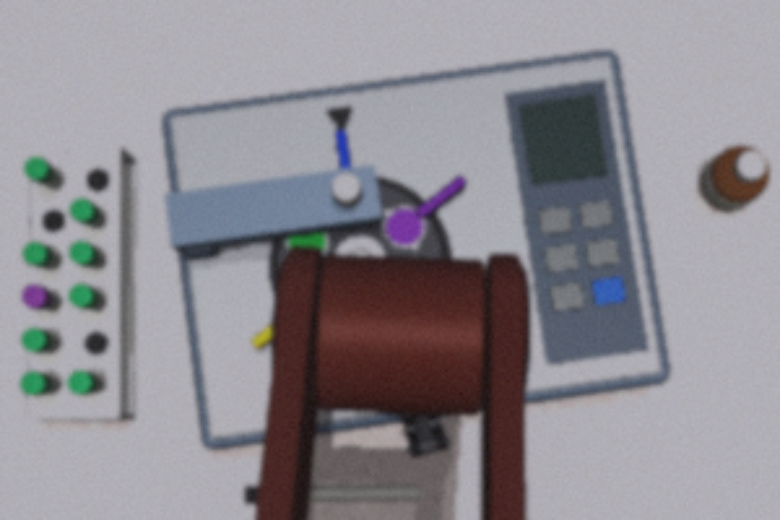

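The top view shows the blue tab at the arrow (crop 341,150), and the wrist view shows red sprung ahead of the finger. First click is done; one more to go with the same tab.

>>> send_rows:
  commands:
    - [[-0.001,-0.004,0,0,0,0.057,1],[-0.0013,-0.007,0,0,0,0.095,1],[-0.0015,-0.0095,0,0,0,0.127,1],[-0.0017,-0.012,0,0,0,0.16,1],[-0.0017,-0.0145,0,0,0,0.19,1],[-0.0016,-0.017,0,0,0,0.22,1],[-0.0015,-0.0195,0,0,0,0.25,1],[-0.0013,-0.022,0,0,0,0.282,1]]

```text
time: 7.9
eef_pos: [0.5162, 0.0613, 0.0981]
ee_rot: [[0.999, -0.051, -0.002], [-0.051, -0.999, -0.003], [-0.002, 0.003, -1.0]]
contact_force: [-0.7, -2.7, 0.5]
opening: -0.0003
```

```bash
python3 - <<'E'
from h import *
from bench import telemetry, grab_frame
s=telemetry.sense(); print(s["time"],s["eef_pos"],s["contact_force"],s["joints"].round(2))
plan(s,range(-182,-206,-2))
f=grab_frame("wrist"); cv2.imwrite("pics/w7.png",f["pixels"])
E
```

```text
7.9 [0.51616448 0.06128903 0.09814292] [-0.65918726 -2.68966051  0.51932486] [-0.02  0.17  1.96 -0.    1.01  0.04]
-182 [-0.001, -0.0002, 0.0011, 0.0026, 0.0019, -0.0159]
-184 [-0.0015, -0.003, 0.0011, 0.0026, 0.0019, 0.019]
-186 [-0.0019, -0.0058, 0.0011, 0.0027, 0.0018, 0.0539]
-188 [-0.0022, -0.0086, 0.0011, 0.0027, 0.0018, 0.0889]
-190 [-0.0024, -0.0114, 0.0011, 0.0027, 0.0017, 0.1238]
-192 [-0.0026, -0.0142, 0.0011, 0.0028, 0.0017, 0.1587]
-194 [-0.0026, -0.017, 0.0011, 0.0028, 0.0016, 0.1936]
-196 [-0.0025, -0.0198, 0.0011, 0.0028, 0.0016, 0.2285]
-198 [-0.0024, -0.0226, 0.0011, 0.0029, 0.0015, 0.2634]
-200 [-0.0021, -0.0254, 0.0011, 0.0029, 0.0015, 0.2983]
-202 [-0.0018, -0.0281, 0.0011, 0.0029, 0.0015, 0.3332]
-204 [-0.0013, -0.0309, 0.0011, 0.0029, 0.0014, 0.3681]
```

View pics/w7.png

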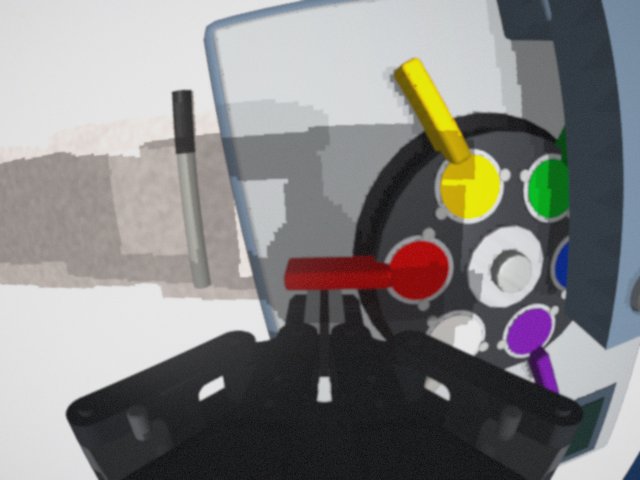

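Contact again at about 2.8 N with the geometry unchanged (red tab at (345,272)). Continuing to −199°.

>>> send_rows:
  commands:
    - [[-0.0015,-0.0035,0,0,0,0.02,1],[-0.0019,-0.0065,0,0,0,0.055,1],[-0.0022,-0.0095,0,0,0,0.09,1],[-0.0024,-0.0125,0,0,0,0.125,1],[-0.0026,-0.015,0,0,0,0.16,1],[-0.0026,-0.018,0,0,0,0.194,1],[-0.0025,-0.0205,0,0,0,0.229,1],[-0.0024,-0.0235,0,0,0,0.264,1]]

```text
time: 8.75
eef_pos: [0.516, 0.086, 0.0984]
ee_rot: [[0.95, -0.311, 0.001], [-0.311, -0.95, -0.0], [0.001, 0.0, -1.0]]
contact_force: [1.3, -2.3, 0.3]
opening: -0.0003
```

```bash
python3 - <<'E'
from h import *
from bench import telemetry, grab_frame
s=telemetry.sense(); print(s["time"],s["eef_pos"],s["contact_force"],s["joints"].round(2))
plan(s,range(-198,-226,-2))
f=grab_frame("wrist"); cv2.imwrite("pics/w8.png",f["pixels"])
E
```

```text
8.75 [0.51595082 0.08601532 0.09837424] [ 1.34880204 -2.31611599  0.30816925] [ 0.03  0.17  1.96 -0.    1.01  0.35]
-198 [-0.0003, 0.0023, 0.0014, 0.0001, -0.0007, -0.0022]
-200 [-0.0008, -0.0005, 0.0014, 0.0001, -0.0007, 0.0327]
-202 [-0.0012, -0.0033, 0.0014, 0.0001, -0.0007, 0.0676]
-204 [-0.0015, -0.0061, 0.0014, 0.0001, -0.0007, 0.1025]
-206 [-0.0017, -0.0089, 0.0014, 0.0001, -0.0007, 0.1374]
-208 [-0.0018, -0.0117, 0.0014, 0.0, -0.0007, 0.1723]
-210 [-0.0018, -0.0145, 0.0014, 0.0, -0.0007, 0.2072]
-212 [-0.0017, -0.0173, 0.0014, 0.0, -0.0007, 0.2421]
-214 [-0.0015, -0.0201, 0.0014, 0.0, -0.0007, 0.277]
-216 [-0.0012, -0.0229, 0.0014, -0.0, -0.0007, 0.3119]
-218 [-0.0008, -0.0256, 0.0014, -0.0, -0.0007, 0.3468]
-220 [-0.0003, -0.0284, 0.0014, -0.0, -0.0007, 0.3818]
-222 [0.0003, -0.0311, 0.0014, -0.0, -0.0007, 0.4167]
-224 [0.001, -0.0339, 0.0014, -0.0001, -0.0007, 0.4516]
```

View pics/w8.png

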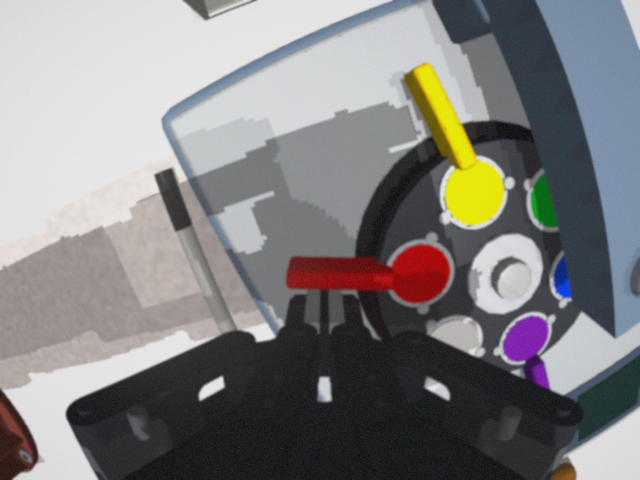

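>>> send_rows:
  commands:
    - [[-0.0012,-0.003,0,0,0,0.05,1],[-0.0015,-0.006,0,0,0,0.09,1],[-0.0017,-0.0085,0,0,0,0.13,1],[-0.0018,-0.011,0,0,0,0.165,1],[-0.0018,-0.0135,0,0,0,0.195,1],[-0.0017,-0.016,0,0,0,0.225,1],[-0.0016,-0.0185,0,0,0,0.255,1],[-0.0014,-0.021,0,0,0,0.287,1]]

```text
time: 9.6
eef_pos: [0.5204, 0.1072, 0.0981]
ee_rot: [[0.824, -0.567, -0.001], [-0.567, -0.824, 0.001], [-0.001, -0.001, -1.0]]
contact_force: [0.1, -0.1, 0.9]
opening: 0.0002
```

```bash
python3 - <<'E'
from h import *
from bench import telemetry, grab_frame
s=telemetry.sense(); print(s["time"],s["eef_pos"],s["contact_force"],s["joints"].round(2))
plan(s,range(-214,-234,-2))
f=grab_frame("wrist"); cv2.imwrite("pics/w9.png",f["pixels"])
f=grab_frame("scene"); cv2.imwrite("pics/s9.png",cv2.resize(f["pixels"][180:360,170:450],None,fx=2.5,fy=2.5))
E
```

```text
9.6 [0.52042963 0.10720696 0.0980932 ] [ 0.11157221 -0.0514209   0.8842954 ] [0.07 0.19 1.94 0.   1.02 0.67]
-214 [0.0013, 0.0012, 0.0011, -0.0006, 0.0015, -0.0094]
-216 [0.0008, -0.0016, 0.0011, -0.0005, 0.0015, 0.0255]
-218 [0.0004, -0.0044, 0.0011, -0.0005, 0.0015, 0.0605]
-220 [0.0001, -0.0072, 0.0011, -0.0005, 0.0015, 0.0954]
-222 [-0.0002, -0.01, 0.0011, -0.0005, 0.0015, 0.1303]
-224 [-0.0003, -0.0128, 0.0011, -0.0004, 0.0015, 0.1652]
-226 [-0.0003, -0.0156, 0.0011, -0.0004, 0.0015, 0.2001]
-228 [-0.0002, -0.0184, 0.0011, -0.0004, 0.0015, 0.235]
-230 [-0.0, -0.0212, 0.0011, -0.0004, 0.0015, 0.2699]
-232 [0.0003, -0.024, 0.0011, -0.0003, 0.0015, 0.3048]
```

View pics/w9.png

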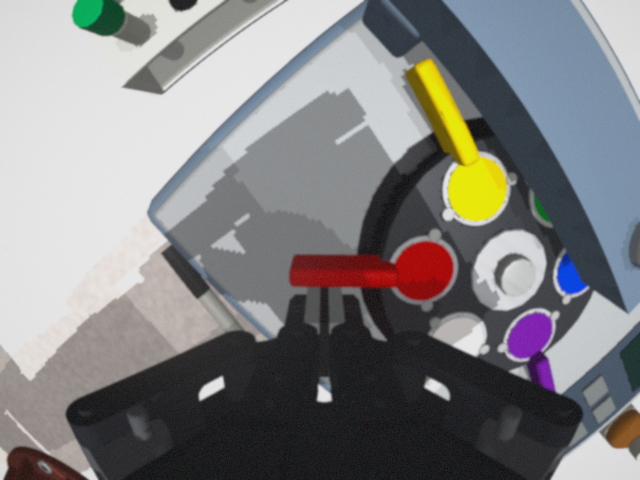

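View pics/s9.png

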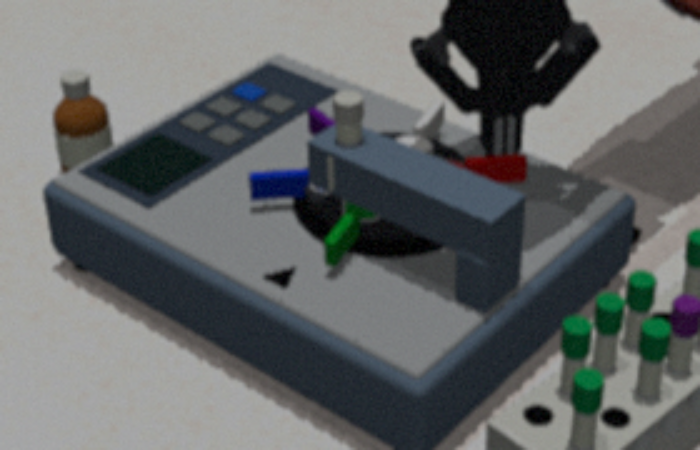

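Green is heading to the arrow and the tab is free of force. I'll hold still and let it spring.

>>> send_rows:
  commands:
    - [[0,0,0,0,0,0,1],[0,0,0,0,0,0,1],[0,0,0,0,0,0,1],[0,0,0,0,0,0,1],[0,0,0,0,0,0,1]]

```text
time: 10.2
eef_pos: [0.5208, 0.1065, 0.0983]
ee_rot: [[0.824, -0.566, 0.0], [-0.566, -0.824, 0.0], [-0.0, -0.0, -1.0]]
contact_force: [-0.6, -0.9, 0.5]
opening: 0.0001
```

```bash
python3 - <<'E'
from h import *
from bench import telemetry, grab_frame
s=telemetry.sense(); print(s["time"],s["eef_pos"],s["contact_force"])
f=grab_frame("wrist"); a=f["pixels"]
f=grab_frame("scene"); b=cv2.resize(f["pixels"][190:350,190:400],None,fx=2,fy=2)
cv2.imwrite("pics/w10.png",cv2.resize(np.hstack([a,np.vstack([b,np.zeros((160,420,3),np.uint8)])]),None,fx=.75,fy=.75))
E
```

```text
10.2 [0.52082524 0.10648098 0.09831836] [-0.59509553 -0.86731235  0.51475118]
```

View pics/w10.png

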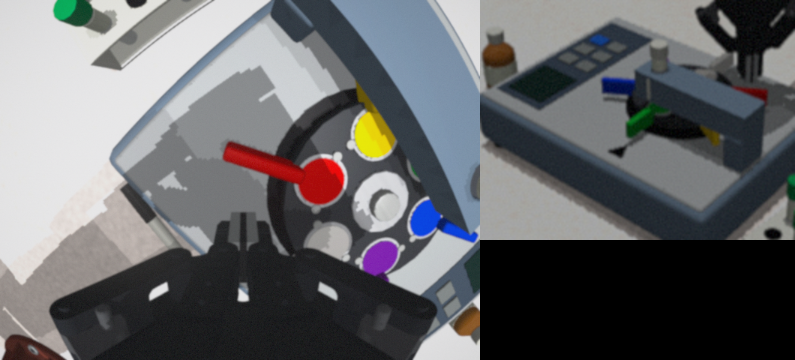

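It sprang into place: red has moved away from the finger and the green tab points at the arrow in the scene view. I'll lift straight up and retreat for a clear top view.

>>> send_rows:
  commands:
    - [[0,0,-0.015,0,0,0,1],[0,0,-0.035,0,0,0,1],[0,0,-0.06,0,0,0,1],[0,0,-0.085,0,0,0,1],[0,0,-0.11,0,0,0,1],[0,0,-0.14,0,0,0,1],[0,0,-0.16,0,0,0,1],[0,0,-0.16,0,0,0,1]]

```text
time: 11.1
eef_pos: [0.5235, 0.1067, 0.2637]
ee_rot: [[0.824, -0.566, 0.01], [-0.566, -0.824, 0.001], [0.007, -0.006, -1.0]]
contact_force: [0.8, 0.3, -0.5]
opening: 0.0002
```

```bash
python3 - <<'E'
from h import *
from bench import telemetry
s=telemetry.sense(); print(s["time"],s["eef_pos"],s["contact_force"])
print(rel(s,.36,-.28,.26,-34).tolist())
E
```

```text
11.1 [0.52350881 0.1067327  0.26373475] [ 0.80752052  0.29831487 -0.49029812]
[0.0842, 0.4114, 0.0019, -0.0059, -0.0075, -0.0085]
```

>>> send_rows:
  commands:
    - [[0.008,0.04,0,0,0,0,1],[0.018,0.085,0,0,0,0,1],[0.027,0.13,0,0,0,0,1],[0.036,0.175,0,0,0,0,1],[0.045,0.22,0,0,0,0,1],[0.055,0.265,0,0,0,0,1],[0.064,0.31,0,0,0,0,1],[0.064,0.31,0,0,0,0,1]]

```text
time: 11.9
eef_pos: [0.3955, -0.1893, 0.2575]
ee_rot: [[0.82, -0.572, -0.002], [-0.572, -0.82, -0.002], [-0.001, 0.002, -1.0]]
contact_force: [0.9, 0.8, 0.1]
opening: -0.0003
```

```bash
python3 - <<'E'
from h import *
from bench import telemetry, grab_frame
s=telemetry.sense(); print(s["time"],s["eef_pos"],s["contact_force"],np.abs(s["qvel"]).max())
f=grab_frame("top"); np.savez("top1.npz",**f); cv2.imwrite("pics/t11.png",cv2.resize(f["pixels"][140:340,150:450],None,fx=2.6,fy=2.6,interpolation=cv2.INTER_CUBIC))
E
```

```text
11.9 [ 0.39550641 -0.18926526  0.25749782] [0.8642458  0.78375535 0.08316314] 0.08605445307000636
```

View pics/t11.png

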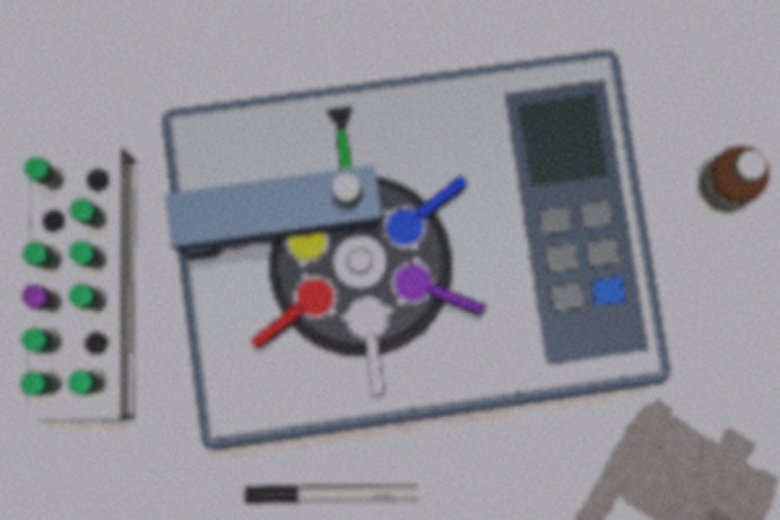

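The top view shows the green tab at the arrow (crop 342,150). The filters sit at exactly the earlier rest positions (red 315,297; white 368,318; violet 412,283; blue 405,228), and the tube, rack, bottle and marker look unmoved. A quick numeric check, then hand-in.

```bash
python3 - <<'E'
from h import *
from bench import bot, telemetry
a=np.load("top0.npz")["pixels"];f=dict(np.load("top1.npz"));b=f["pixels"]
for n,(x0,y0,x1,y1) in {"rack":(150,190,210,310),"bottle":(410,190,455,225),"marker":(235,318,320,340),"cap":(274,204,294,222)}.items():
    print(n,np.round(cv2.phaseCorrelate(a[y0:y1,x0:x1].mean(2).astype(np.float32),b[y0:y1,x0:x1].mean(2).astype(np.float32)),2))if 0 else print(n,cv2.phaseCorrelate(a[y0:y1,x0:x1].mean(2),b[y0:y1,x0:x1].mean(2)))
hsv=cv2.cvtColor(b,cv2.COLOR_BGR2HSV)
m=cv2.inRange(hsv,np.array((45,100,40)),np.array((80,255,255)));m[:,:240]=0
v,u=np.nonzero(m); d=onz(f,u.mean(),v.mean(),.103)[:2]-C; print("green tab world ang",np.degrees(np.arctan2(d[1],d[0])),"expected 7.2; n",len(u))
print(bot.hand_in())
E
```

```text
rack ((0.08621402956635649, -0.03480594573915141), 1.0269384923190545)
bottle ((0.5137995363354406, 0.11143416413001361), 0.9907826779129232)
marker ((-0.059990517699134216, -0.0004060146853053226), 0.9685744003681285)
cap ((0.12494788006308077, 0.13032736342506013), 1.0320972503509758)
green tab world ang 7.534352845653005 expected 7.2; n 48
the job is handed in; nothing more can be done
None
```

The wheel is set to green, and I handed the job in at about 12 s with the arm clear of everything. With the fingers shut, I pushed the red tab clockwise through two clicks (120°). I then let the wheel spring into the green rest, lifted straight up and backed away.

- **Wheel angle:** In the last top view, green's tab lies at 7.5° in the world frame, against 7.2° for the arrow. That 0.3° gap is about 0.2 mm at the filter. The four filters I could see clearly sit at the same rest positions as at the start.
- **Force:** The highest wrist-force reading I saw while pushing was about 4 N. I only read it at the end of each move, so brief peaks in between were not recorded.
- **Other objects:** Between the first and last top views, the image shift was about 0.1 px for the rack and marker and 0.2 px for the tube cap. The bottle showed 0.5 px (about 1 mm); the arm never came near it, so that is probably noise.
- **Not measured:** I did not measure the wheel's height on its hub. The top view shows it unchanged.

No check failed or disagreed.

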